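# Clamp a tin in the cam-lever tin holder

## Robot

A 6-joint arm with a two-finger parallel gripper is mounted at the origin on a cart in front of the work surface, level with it; the furniture and walls round the work are solid. World frame = base frame: x ahead of the robot, y to its left, z up, the work surface at z = 0. Lengths are in mm, angles in rad, forces in N, time in s.
With the tool pointing down it reaches from about 400 to 925 mm from the base axis. Payload 12.5 kg.
Tool frame: the origin (TCP) lies at the very end of the fingers, on their centre line; the grasp point (between the pads) lies 19 mm behind it (env.tcp_to_grasp is the distance from the TCP to the grasp point, in mm); z points along the fingers, x is the direction in which the jaws open and shut, and the axes are right-handed (so a half turn about z gives the same grasp; the last joint's range is limited). The gripper opens to 95 mm and grips with 3 to 60 N. Pads are 20 mm wide; open, the fingers measure 119 mm over their backs; the gripper's body (75 mm by 180 mm) begins 59 mm behind the grasp point.
Start: joints at [-1.25, 0.491, 1.559, -0, 1.092, -0.106], TCP at [258.749, -568.943, 214.661] pointing down, gripper open.
Joint ranges: [-3.1, 3.1], [-0.84, 2.19], [0.05, 2.79], [-1.13, 4.28], [0.06, 2.93], [-2.69, 2.69]. Speed limits (rad/s): [2.22, 2.22, 2.79, 3.14, 3.14, 3.14].

## Interface

Orientations are given as [roll, pitch, yaw] about the fixed x, y, z axes, in that order (R = Rz(yaw) Ry(pitch) Rx(roll)).
In Python, from cell import env, vision, job gives the robot as it stands.
- The arm moves only by the shell command python3 -m pendant 'ROWS' [OPENING]. ROWS is JSON, a list of rows, each a list of 4 numbers: the shift along the tool's x, y, z in mm, then the turn about the tool's z in degrees. In form: [[tx, ty, tz, turn], ...]. A call has 1 to 8 rows; each row is the pose to reach, as a shift and turn from the pose measured when the call began, along the tool's axes at that moment; what a row does not reach only later rows make up. A row lasts 1/8 s, in which the tool goes at most 62.5 mm and 10.7 degrees, less where a joint would pass 70% of its speed; a pose out of reach is approached as far as the arm can. A call with a gripper value outside its range is refused whole. OPENING is the closure, from 0 (fully open) to 1 (shut), set as the call begins (- or left out, the last holds). The fingers move at their own pace and stop on an object; the grip force is fixed at half the most. Time passes only in rows, so rows that repeat a pose let the fingers close. It gives the time, the measured TCP pose, the force and the opening at its end, in the units of the state.
- env.state(): the state, without advancing time (a new reading comes with each control period).
- vision.read_camera(name): name is "scene" or "top" or "wrist"; returns a dict with "pixels" (400x640x3 uint8, red, green, blue), "intrinsics" (3x3 intrinsics, pixels), "R" (3x3) and "t" (3): a world point X has camera coordinates R X + t; the wrist camera has in their place "tool_from_camera" (4x4, takes a point from camera to tool coordinates, whose origin is the TCP and whose axes are the tool frame's). Camera axes: x right, y down, z forward; pixel columns grow to the right and rows downward; lengths in mm; the calibration is good to about 2 mm. A picture is of the moment at which its call begins: read the wrist's pose just before it. There is no depth.
- job.job_done(): hands the job in, once; it reports no verdict.
Trained networks look in a picture, given as the dict that the camera call returned (one of the last four; its "shot" number tells which), for a name from the list of things; names that differ only in an ending like _2 or _b are one class to them, and where a whole thing is asked for, a point or a joint stands for the part that bears it (a point fixed in the world has none). Each returns a list of dicts, best first, with "confidence" (0 to 1); they miss things now and then, are a little off and sometimes report something else, mostly with a low value. They report only what shows in the picture. A call takes as long as a camera call. They do not tell look-alikes from the thing itself.
- vision.find_in(picture, query): "at" ([x, y, z] in mm, in the coordinates of the camera as it stood for that picture, good to about 4 mm: the middle of the surface that is visible of it).
- vision.regions_of(picture, query): "pixels" (400x640 bool, what is visible of it).
The state is a dict: "t": time; "joints": joint angles; "qvel": joint speeds; "tau": joint torques, N m; "eef_pos": TCP position; "tcp_rot": TCP orientation; "ft_force": force on the tool from outside, world axes, zero at the start; "moment": the same for the moment, N m; "opening": opening from 0.0 (shut) to 1.0 (fully open).
Only numpy, scipy, OpenCV 4.12 (cv2) and the standard library are available. Lean on these libraries where they do the work, as an engineer would, in place of code of your own. Each camera call takes 0.05 s, during which the arm holds its last target.

## Task

Clamp the low tin in the tin holder ready for opening: gently push the sliding jaw up by its post until the tin is seated firmly against the stop and the jaw's spring pad presses on it, without squeezing the tin hard. Then flip the cam lever right over, past its dead centre to its closed end, so that the rod is locked, and let go; leave the jars, shaker and cup around it alone.

Things in the scene. Friction and masses are not known exactly. Their poses are not given: they have to be found in the camera images.
- tin_holder: Metal holder fixed to the table. Base plate 270 x 110 x 12 mm; origin at the centre of its underside, z up, x along the rod towards the stop (the way the jaw is pushed). Two low rails (inner faces y = +-39.5 mm, tops z = 25 mm) guide the tin along x. The clamp head round the rod spans x = -128 to -90 mm, y = +-25 mm, top z = 60 mm, its two lever cheeks z = 88 mm.
- stop_block (a point): Centre of the -x face of the stop block, at holder x = 106, z = 41 mm; block 24 x 60 mm, top z = 65 mm. The stop itself is a round rubber pad, 36 mm wide, on a screw in front of this face; the screw is set differently each time, so the pad's face lies anywhere 6 to 22 mm in front of this point (holder x = 84 to 100 mm) and is not measured: find it by feel.
- tin: Low closed food tin, 75 mm diameter, 58 mm high, about 0.25 kg, loose on the holder's plate between the rails; origin at the centre of its underside. At the start it stands 6 to 43 mm short of the stop. More than 20 N of squeeze between jaw pad and tin dents it.
- jaw (a joint): Slide of the rod with the jaw, m: 0 fully back, grows towards the stop, limit 0.085; starts at 0 to 0.02. Free, it drags with about 6 N and stays where it is left; with the lever closed it is locked. The jaw pad's face is at x = -50 mm + this value in the holder frame while its spring is relaxed.
- jaw_grip (a point): Grip point on the jaw's upright black round post, 16 mm diameter, 92 mm above the table, 12 mm below the post's top; the post is bare from 63 mm up. Its axis is 19 mm behind the relaxed face of the jaw pad. The jaw plate under it is 18 x 56 mm, top at 60 mm. Axes as the holder's.
- jaw_pad: Round rubber pad, 36 mm wide, on the jaw's front, centre 41 mm above the table, on a stiff spring: 1 mm per 8 N, up to 5 mm. When the jaw is let go unlocked, the spring moves the rod back until about the rod's drag (6 N) remains. This origin is not at the pad: it coincides with the holder's origin at jaw 0 and slides with it.
- lever (a joint): Cam lever angle, rad: 0 open, leaning 30 degrees back from upright over the rod's tail (holder's -x side); it swings over the top towards +x about the holder's y; 0.524 upright; 2.094 closed, level, pointing to the jaw. A spring and the cam resist with up to 0.7 N m (12 N at the grip point); dead centre is near 1.77: let go below it swings back, beyond it snaps closed. Starts at 0 to 0.15.
- lever_hinge (a point): Hinge axis of the cam lever (along the holder's y), 78 mm above the table, at x = -109 mm of the holder. Axes as the holder's.
- lever_grip (a point): Point on the lever's middle line, 60 mm from its hinge; the black end there is 14 mm wide along the hinge axis and 12 mm thick, the lever ends 82 mm from the hinge. Its axes turn with the lever and are the holder's at joint 0.
- salt_shaker: Bystander, loose: small clear shaker with a domed grey top, 44 mm wide, 90 mm high; origin at the centre of its underside.
- pepper: Bystander, loose: small spice jar with a white cap, 47 mm wide, 98 mm high; origin at the centre of its underside.
- dip_cup_0: Bystander, loose: small open steel cup, 67 mm wide, 33 mm high; origin at the centre of its underside.
- sugar_jar: Bystander, loose: tall clear jar of white contents with a grey lid, 92 mm wide, 171 mm high; origin at the centre of its underside.
- chilli_jar: Bystander, loose: jar with red contents and a silver lid, 70 mm wide, 112 mm high; origin at the centre of its underside.
Mind the look-alikes: they are no part of the job. Leave any black, green or pink look-alike of the tin alone.

How it is judged (in metres and radians):
On the way, in this order (a step that is already met when the one before it is completed fails the run):
1. the tin is seated against the stop under the jaw's spring, with the lever still open (contact force between jaw_pad and tin above 2.5 N and x of tin in the frame of tin_holder above 0.043 m and linear speed of tin below 0.01 m/s and angle between tin's own z axis and vertical below 0.08 rad and value of joint lever below 0.6 rad), for 0.2 s.
2. the cam lever is over its dead centre and closed, with the tin still pressed (value of joint lever above 2 rad and contact force between jaw_pad and tin above 2.5 N), for 0.2 s.
At the end, for the whole second after the job is handed in: The lever is closed (joint above 2.0 rad); the tin stands upright (within 0.08 rad) and still, seated against the stop (its centre more than 43 mm along the holder's x), and the jaw pad presses on it with more than 2.5 N; the jaw is at rest (all of step 2 and x of tin in the frame of tin_holder above 0.043 m and linear speed of tin below 0.01 m/s and angle between tin's own z axis and vertical below 0.08 rad and velocity of joint jaw below 0.003 m/s); the robot touches nothing.
It fails at once if the tin is squeezed by the jaw pad with more than 20 N (contact force between jaw_pad and tin above 20 N).
It fails at once if the tin is lifted or tipped (angle between tin's own z axis and vertical above 0.25 rad or height (world z) of tin above 0.03 m).
It fails at once if a jar, shaker or cup nearby is moved by more than 20 mm or tipped (distance of any of salt_shaker, pepper, dip_cup_0, sugar_jar, chilli_jar from where it was at the start of the episode above 0.02 m or angle between any of salt_shaker, pepper, dip_cup_0, sugar_jar, chilli_jar's own z axis and vertical above 0.3 rad).
It also fails if it takes over 62 s, if anything falls off the work surface, if the arm or the gripper's body presses on something with over 40 N, if the wrist force passes 120 N, or if a joint passes its speed limit or range.

## Working session

There is one attempt and no reset: what is moved stays moved. The work goes in short steps, Python scripts to look and compute and a shell command to move; the robot and the scene stay as the last step left them, time stands still between calls to the robot, and variables do not carry over. Pictures are saved under pics/ and viewed, and the job is handed in when it is done.

```bash
ls; mkdir -p pics; cat > h.py <<'E'
from cell import env, vision, job
import numpy as np, cv2
from scipy.spatial.transform import Rotation as Ro
def save(p,n): cv2.imwrite('pics/'+n+'.png', p['pixels'][:,:,::-1])
def toworld(p,at): return np.array(p['R']).T@(np.array(at)-np.array(p['t']))
def proj(p,X):
    c=np.array(p['R'])@np.array(X)+np.array(p['t']); u=np.array(p['intrinsics'])@c; return u[:2]/u[2]
E
python3 - <<'E'
from h import *
print(env.state())
for n in ['scene','top']:
    p=vision.read_camera(n); save(p,n+'0')
    for q in ['tin_holder','tin','jaw','jaw_grip','lever','lever_grip','lever_hinge','stop_block','jaw_pad','salt_shaker','pepper','dip_cup_0','sugar_jar','chilli_jar']:
        try: print(n,q,[(toworld(p,d['at']).round(0).tolist(),round(d['confidence'],2)) for d in vision.find_in(p,q)[:3]])
        except Exception as e: print(n,q,e)
E
```

```text
pics
{'t': 0.0, 'joints': array([-1.24959427e+00,  4.91573638e-01,  1.55948732e+00, -3.53553719e-06,
        1.09166658e+00, -1.05611710e-01]), 'qvel': array([ 0.00152706,  0.00031873,  0.00013963,  0.00046172, -0.00181415,
        0.00356447]), 'tau': array([-3.53920208e-03, -6.12651086e+01, -2.58190691e+01,  6.90905121e-02,
        4.81812540e-02, -1.16379547e-04]), 'eef_pos': array([ 258.66552415, -568.68277871,  214.03995359]), 'tcp_rot': array([-3.14147614e+00,  1.12889924e-03, -1.14398086e+00]), 'ft_force': array([ 0.00654172, -0.32033193,  0.02253836]), 'moment': array([ 0.01396331, -0.00758669,  0.03233531]), 'opening': 0.9978462758743367}
scene tin_holder [([526.0, 94.0, 27.0], 0.82)]
scene tin [([501.0, 171.0, 60.0], 0.94), ([718.0, 216.0, 55.0], 0.8), ([523.0, 352.0, 51.0], 0.69)]
scene jaw []
scene jaw_grip [([544.0, 79.0, 51.0], 0.68)]
scene lever [([573.0, 18.0, 114.0], 0.65)]
scene lever_grip [([576.0, 19.0, 109.0], 0.67), ([428.0, 150.0, 23.0], 0.34)]
scene lever_hinge [([522.0, 92.0, 34.0], 0.91), ([612.0, 248.0, 49.0], 0.21)]
scene stop_block [([523.0, 93.0, 27.0], 
[... 412 characters left out ...]
2.0, 57.0], 0.96), ([524.0, 169.0, 67.0], 0.78), ([728.0, 214.0, 54.0], 0.73)]
top jaw [([574.0, 65.0, 54.0], 0.86)]
top jaw_grip [([571.0, 66.0, 48.0], 0.65), ([545.0, 105.0, 11.0], 0.25)]
top lever [([579.0, 21.0, 113.0], 0.69)]
top lever_grip []
top lever_hinge [([541.0, 105.0, 15.0], 0.87)]
top stop_block [([544.0, 109.0, 10.0], 0.97), ([578.0, 18.0, 110.0], 0.48)]
top jaw_pad [([542.0, 105.0, 14.0], 0.6)]
top salt_shaker [([619.0, 237.0, 76.0], 0.46)]
top pepper [([668.0, 72.0, 99.0], 0.76), ([573.0, 61.0, 52.0], 0.33)]
top dip_cup_0 [([417.0, 158.0, 13.0], 0.71)]
top sugar_jar [([471.0, -327.0, 173.0], 0.85), ([525.0, 170.0, 70.0], 0.53)]
top chilli_jar [([371.0, -388.0, 109.0], 0.71)]
```

View pics/scene0.png

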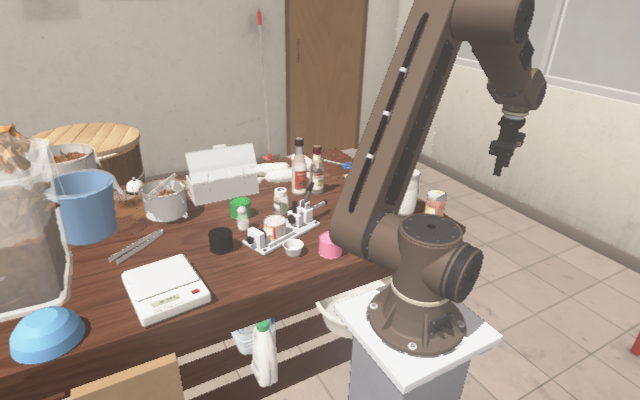

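View pics/top0.png

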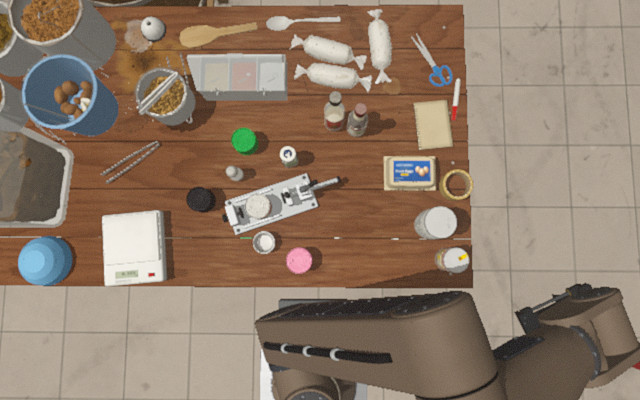

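```bash
python3 - <<'E'
from h import *
p=vision.read_camera('top')
im=p['pixels'][:,:,::-1]
print(p['intrinsics'],p['R'],p['t'])
cv2.imwrite('pics/top_z.png',cv2.resize(im[160:250,205:365],None,fx=5,fy=5,interpolation=cv2.INTER_CUBIC))
q=vision.read_camera('scene')
cv2.imwrite('pics/sc_z.png',cv2.resize(q['pixels'][180:270,225:345,::-1],None,fx=6,fy=6,interpolation=cv2.INTER_CUBIC))
r=vision.regions_of(p,'tin_holder')
m=r[0]['pixels'].astype(np.uint8)
cs,_=cv2.findContours(m,cv2.RETR_EXTERNAL,cv2.CHAIN_APPROX_NONE)
c=max(cs,key=cv2.contourArea); print(cv2.minAreaRect(c),cv2.boxPoints(cv2.minAreaRect(c)))
E
```

```text
[[437.93203212   0.         316.87563772]
 [  0.         437.93203212 197.01734868]
 [  0.           0.           1.        ]] [[ 0.00532117 -0.99973583 -0.0223598 ]
 [-0.9935711  -0.00275709 -0.1131763 ]
 [ 0.11308475  0.02281829 -0.99332329]] [ -10.21582646  556.47190999 1304.53775577]
((281.45001220703125, 200.35000610351562), (35.733734130859375, 123.32881927490234), 71.56504821777344) [[217.30002 202.90001]
 [334.30002 163.90001]
 [345.6     197.8    ]
 [228.6     236.8    ]]
```

View pics/top_z.png

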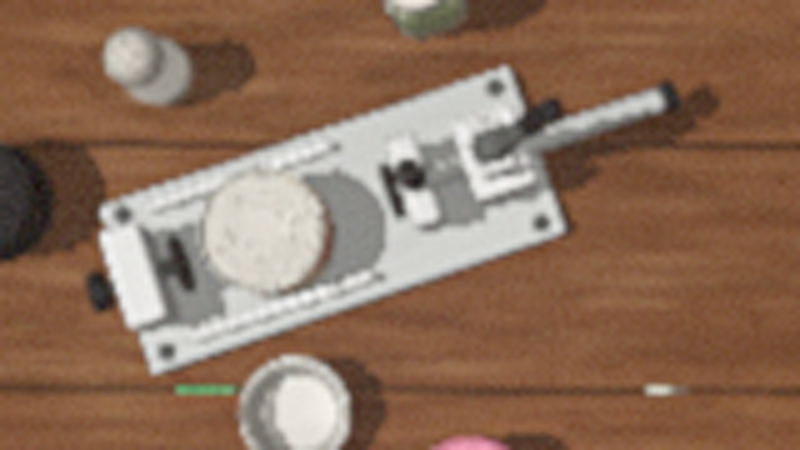

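View pics/sc_z.png

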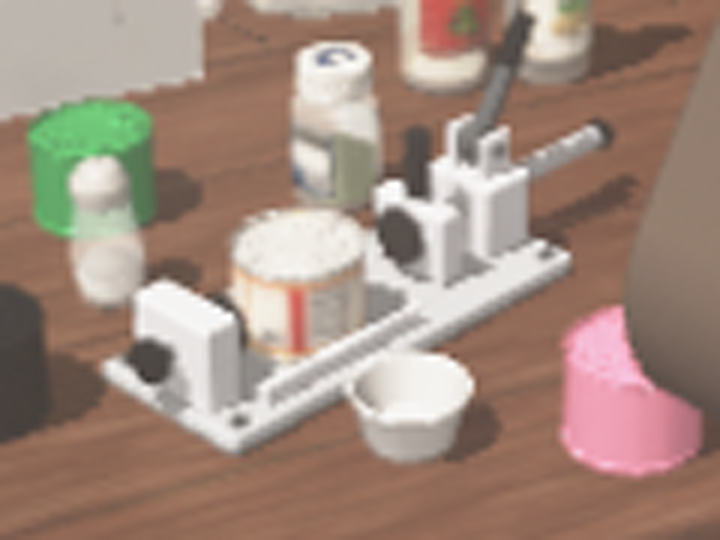

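```bash
cat >> h.py <<'E'
def unproj(p,uv,z):
    K=np.array(p['intrinsics']);R=np.array(p['R']);t=np.array(p['t'])
    d=R.T@np.linalg.solve(K,[uv[0],uv[1],1.]); C=-R.T@t
    return C+d*(z-C[2])/d[2]
E
python3 - <<'E'
from h import *
p=vision.read_camera('top')
z=lambda u,v:((u+.5)/5-.5+205,(v+.5)/5-.5+160)
A=unproj(p,z(102,205),12);B=unproj(p,z(512,67),12);C=unproj(p,z(567,232),12);D=unproj(p,z(157,372),12)
for q in (A,B,C,D):print(q)
print(np.linalg.norm(A-B),np.linalg.norm(B-C),np.linalg.norm(C-D),np.linalg.norm(D-A),'centre',(A+B+C+D)/4)
dx=(A-B)+(D-C);print('yaw',np.arctan2(dx[1],dx[0]))
dy=(D-A)+(C-B);print(np.arctan2(dy[1],dy[0]))
# features
print('post top',unproj(p,z(410,172),104)); print('lever end',unproj(p,z(553,107),150)); print('tin top',unproj(p,z(266,230),58))
E
```

```text
[546.72985652 277.9840369   12.        ]
[633.97633482  23.67383876  12.        ]
[530.81747043 -11.13469496  12.        ]
[443.44182619 240.9310806   12.        ]
268.859860996689 108.87325348038881 266.78016871119576 109.73303413183292 centre [538.74137199 132.86356533  12.        ]
yaw 1.902872945731863
-2.806623039076201
post top [556.78872727  77.96303278 104.        ]
lever end [587.98237961  -5.76727514 150.        ]
tin top [527.15234331 168.10202009  58.        ]
```

```bash
python3 -m pendant '[[-30,-35,-30,-7],[-68,-79,-40,-17],[-106,-123,-40,-27],[-145,-168,-40,-37],[-184,-213,-40,-47],[-222,-257,-40,-57],[-260,-301,-40,-67],[-298,-345,-40,-76]]'
```

```text
t: 2.7
eef_pos: [450.0, -153.1, 254.9]
tcp_rot: [3.141, -0.001, 0.188]
ft_force: [1.1, -0.1, 0.2]
opening: 0.997
```

```bash
python3 -m pendant '[[35,-48,0,-4],[70,-97,0,-8],[105,-146,0,-8],[135,-190,0,-8],[148,-207,0,-8],[148,-207,0,-8]]' 0.3
python3 - <<'E'
from h import *
s=env.state();print(s['eef_pos'],s['tcp_rot'],s['t'])
p=vision.read_camera('wrist');save(p,'w1');print(p['tool_from_camera'])
p=vision.read_camera('top');save(p,'t1')
E
```

```text
t: 3.45
eef_pos: [556.9, 78.5, 254.6]
tcp_rot: [3.141, -0.0, 0.329]
ft_force: [0.1, -0.7, 0.4]
opening: 0.701
[556.90352056  78.47705406 254.59868918] [ 3.14096408e+00 -4.50126020e-05  3.29107169e-01] 3.45
[[ 9.99999808e-01 -3.74470092e-05 -6.19349048e-04 -2.29951177e-01]
 [ 1.89785826e-04  9.68797761e-01  2.47852502e-01 -6.86999668e+01]
 [ 5.90742636e-04 -2.47852571e-01  9.68797581e-01 -1.69971150e+02]
 [ 0.00000000e+00  0.00000000e+00  0.00000000e+00  1.00000000e+00]]
```

View pics/w1.png

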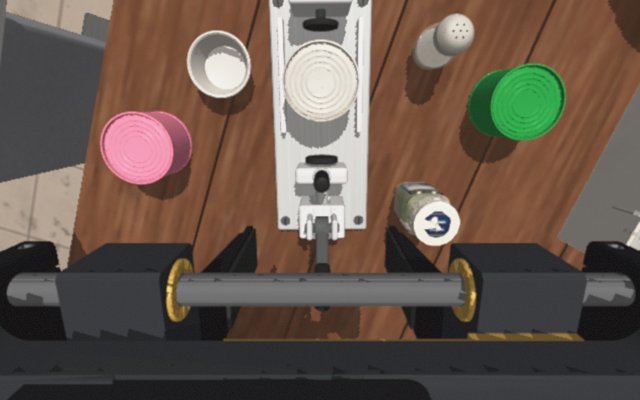

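```bash
cat >> h.py <<'E'
def wun(p,s,uv,z):
    T=np.array(p['tool_from_camera']);R=Ro.from_euler('xyz',s['tcp_rot']).as_matrix()
    d=R@T[:3,:3]@np.linalg.solve(np.array(p['intrinsics']),[uv[0],uv[1],1.]);C=R@T[:3,3]+s['eef_pos']
    return C+d*(z-C[2])/d[2]
E
python3 - <<'E'
from h import *
s=env.state();p=vision.read_camera('wrist')
cv2.imwrite('pics/wz.png',cv2.resize(p['pixels'][0:240,230:410,::-1],None,fx=2.5*1.0,fy=2.5,interpolation=cv2.INTER_CUBIC))
for n,uv,z in [('post',(321,178),104),('tin',(321,82),58),('cornerL',(278,229),12),('cornerR',(366,230),12),('padstop',(320,26),41),('jawpad',(321,158),50),('levertip',(321,285),150)]:
    X=wun(p,s,uv,z); d=X[:2]-[538.7,132.9]; ex=np.array([np.cos(1.903),np.sin(1.903)]); ey=np.array([-ex[1],ex[0]])
    print(n,X.round(1),'holder',(d@ex).round(1),(d@ey).round(1))
E
```

```text
post [554.4  82.7 104. ] holder -52.6 1.5
tin [526.1 166.1  58. ] holder 35.5 1.1
cornerL [530.3 -12.5  12. ] holder -134.7 55.3
cornerR [634.3  21.4  12. ] holder -136.6 -54.0
padstop [507.6 217.5  41. ] holder 90.1 1.8
jawpad [550.8  93.3  50. ] holder -41.4 1.5
levertip [581.7   2.3 150. ] holder -137.5 2.0
```

View pics/wz.png

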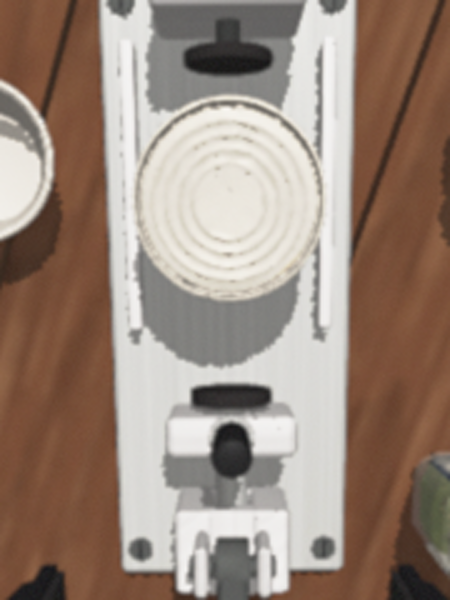

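```bash
python3 - <<'E'
from h import *
s=env.state();p=vision.read_camera('wrist')
for n,uv,z in [('post',(322.2,183),104),('tin',(321,79.5),58),('stop',(322,23),47)]:
    X=wun(p,s,uv,z); d=X[:2]-[538.7,132.9]; ex=np.array([np.cos(1.903),np.sin(1.903)]); ey=np.array([-ex[1],ex[0]])
    R=Ro.from_euler('xyz',s['tcp_rot']).as_matrix()
    print(n,X.round(1),'holder',(d@ex).round(1),(d@ey).round(1),'tool',(R.T@(X-s['eef_pos'])).round(1))
print(s['t'])
E
```

```text
post [557.   78.3 104. ] holder -57.6 0.5 tool [  1.   -1.4 151. ]
tin [525.4 168.1  58. ] holder 37.6 1.0 tool [-1.000e-01 -9.670e+01  1.969e+02]
stop [509.2 219.3  47. ] holder 91.3 -0.3 tool [   0.9 -150.4  207.8]
3.6
```

```bash
python3 -m pendant '[[0.5,-0.5,50,0],[0.5,-0.5,100,0],[0.5,-0.5,150,0],[0.5,-0.5,176,0],[0.5,-0.5,180,0],[0.5,-0.5,180,0]]' 0.5
python3 - <<'E'
from h import *
p=vision.read_camera('wrist');save(p,'w2')
E
```

```text
t: 4.4
eef_pos: [557.3, 76.5, 75.9]
tcp_rot: [3.141, -0.001, 0.325]
ft_force: [0.1, 0.2, -0.1]
opening: 0.504
```

View pics/w2.png

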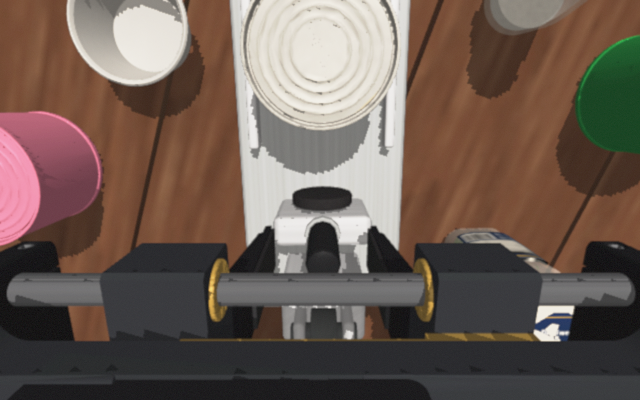

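```bash
python3 -m pendant '[[0,0,0,0],[0,0,0,0],[0,0,0,0],[0,0,0,0],[0,0,0,0],[0,0,0,0]]' 1.0
python3 - <<'E'
from h import *
p=vision.read_camera('wrist');save(p,'w3');s=env.state();print(s['opening']*95)
print(wun(p,s,(322,268),104))
E
```

```text
t: 5.2
eef_pos: [558.1, 76.9, 76.5]
tcp_rot: [3.14, -0.004, 0.325]
ft_force: [4.4, 2.8, 0.9]
opening: 0.163
15.614522294210015
[558.09217588  77.51828566 104.        ]
```

View pics/w3.png

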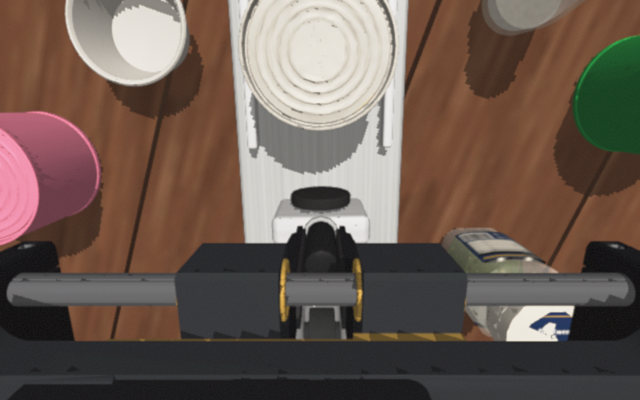

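```bash
python3 -m pendant '[[0,-4,0,0],[0,-9,0,0],[0,-14,0,0],[0,-19,0,0],[0,-24,0,0],[0,-29,0,0],[0,-32,0,0],[0,-34,0,0]]'
```

```text
t: 6.25
eef_pos: [547.1, 108.5, 76.5]
tcp_rot: [3.139, -0.003, 0.326]
ft_force: [2.1, -5.3, 0.9]
opening: 0.163
```

```bash
python3 -m pendant '[[0,-1,0,0],[0,-2,0,0],[0,-3,0,0],[0,-4,0,0],[0,-5,0,0],[0,-6,0,0],[0,-7,0,0],[0,-8,0,0]]'
python3 - <<'E'
from h import *
p=vision.read_camera('wrist');save(p,'w4');s=env.state();f=s['ft_force'];print(f,-f@[-.326,.945,0],(s['eef_pos']-[558.1,76.9,76.5])@[-.326,.945,0])
E
```

```text
t: 7.25
eef_pos: [544.8, 115.2, 76.5]
tcp_rot: [3.138, -0.003, 0.326]
ft_force: [3.2, -7.3, 0.3]
opening: 0.163
[ 2.38339071 -6.76633514  1.30665895] 7.1711720837485275 40.59609643991859
```

View pics/w4.png

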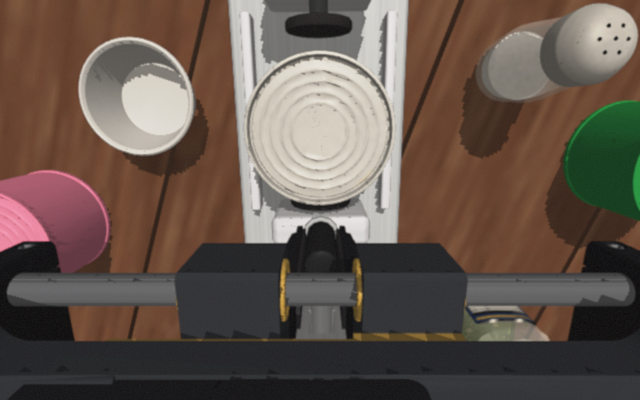

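```bash
python3 -m pendant '[[0,-1,0,0],[0,-2,0,0],[0,-3,0,0],[0,-4,0,0],[0,-5,0,0]]'
python3 - <<'E'
from h import *
p=vision.read_camera('wrist');save(p,'w5');s=env.state();f=s['ft_force'];print(f,-f@[-.326,.945,0],(s['eef_pos']-[558.1,76.9,76.5])@[-.326,.945,0])
E
```

```text
t: 7.92
eef_pos: [543.4, 119.1, 76.5]
tcp_rot: [3.137, -0.003, 0.326]
ft_force: [3.8, -7.1, 1.0]
opening: 0.159
[ 4.10122408 -6.20345303  0.50269793] 7.199262159776342 44.75091393112755
```

View pics/w5.png

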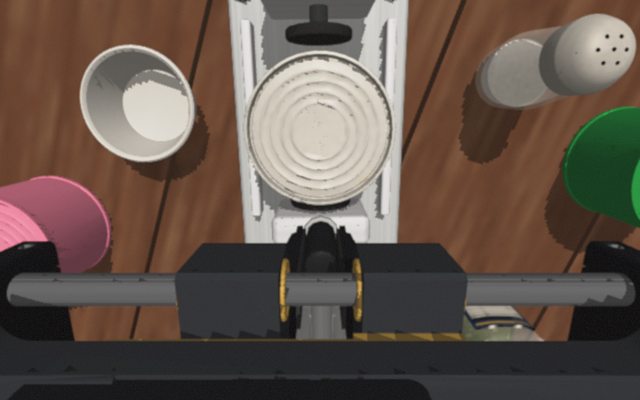

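```bash
python3 -m pendant '[[0,-1,0,0],[0,-2,0,0],[0,-3,0,0]]'; python3 -m pendant '[[0,-0.5,0,0],[0,-1,0,0],[0,-1,0,0]]'
```

```text
t: 8.35
eef_pos: [542.7, 121.1, 76.5]
tcp_rot: [3.135, -0.003, 0.326]
ft_force: [3.6, -7.4, -0.4]
opening: 0.156
t: 8.72
eef_pos: [542.6, 121.4, 76.5]
tcp_rot: [3.135, -0.003, 0.327]
ft_force: [4.2, -7.0, -0.0]
opening: 0.161
```

```bash
python3 -m pendant '[[0,-0.7,0,0],[0,-1.2,0,0]]'; python3 -m pendant '[[0,-0.7,0,0],[0,-1.2,0,0]]'
python3 - <<'E'
from h import *
p=vision.read_camera('wrist');save(p,'w6');s=env.state();f=s['ft_force'];print(f,-f@[-.326,.945,0],(s['eef_pos']-[558.1,76.9,76.5])@[-.326,.945,0])
E
```

```text
t: 8.98
eef_pos: [542.5, 121.8, 76.5]
tcp_rot: [3.134, -0.003, 0.327]
ft_force: [4.6, -6.3, 0.5]
opening: 0.162
t: 9.22
eef_pos: [542.3, 122.3, 76.5]
tcp_rot: [3.133, -0.003, 0.327]
ft_force: [3.3, -7.1, 0.3]
opening: 0.162
[ 4.2409747  -7.49332837 -0.91866024] 8.463753060048377 48.049735689717124
```

View pics/w6.png

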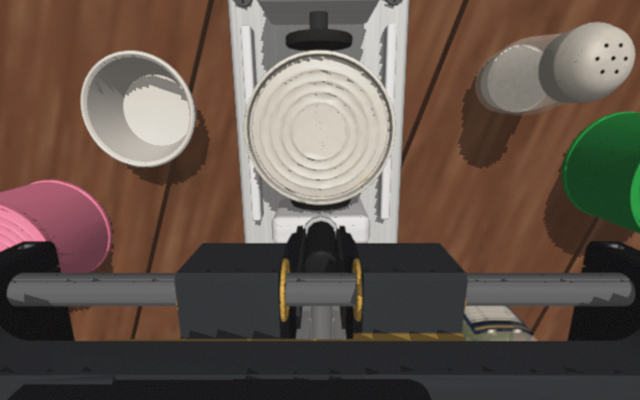

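```bash
python3 -m pendant '[[0,-1.2,0,0],[0,-2,0,0],[0,-2.5,0,0]]'
```

```text
t: 9.65
eef_pos: [541.7, 124.0, 76.5]
tcp_rot: [3.132, -0.003, 0.327]
ft_force: [3.8, -7.7, -0.0]
opening: 0.163
```

```bash
python3 -m pendant '[[0,-1.2,0,0],[0,-2,0,0],[0,-2.5,0,0]]'
```

```text
t: 10.02
eef_pos: [541.1, 125.6, 76.5]
tcp_rot: [3.131, -0.003, 0.327]
ft_force: [3.7, -6.8, -0.2]
opening: 0.161
```

```bash
python3 -m pendant '[[0,-1.2,0,0],[0,-2,0,0]]'
python3 - <<'E'
from h import *
p=vision.read_camera('wrist');save(p,'w7');s=env.state();f=s['ft_force'];print(f,-f@[-.326,.945,0],(s['eef_pos']-[558.1,76.9,76.5])@[-.326,.945,0])
E
```

```text
t: 10.28
eef_pos: [540.7, 126.8, 76.5]
tcp_rot: [3.13, -0.003, 0.327]
ft_force: [4.0, -5.7, 0.3]
opening: 0.164
[ 4.08992288 -7.55958179  0.86352779] 8.47711964718374 52.91831891004644
```

View pics/w7.png

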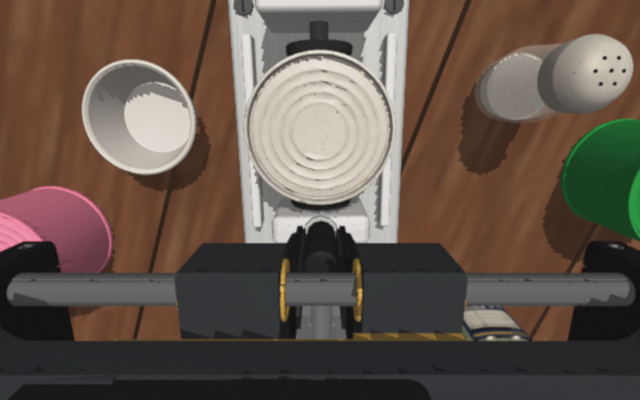

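```bash
python3 -m pendant '[[0,-1.2,0,0],[0,-2,0,0]]'
```

```text
t: 10.58
eef_pos: [540.3, 128.0, 76.5]
tcp_rot: [3.129, -0.003, 0.327]
ft_force: [5.3, -10.1, -0.4]
opening: 0.16
```

```bash
python3 -m pendant '[[0,-1.2,0,0],[0,-2,0,0]]'
```

```text
t: 10.82
eef_pos: [540.1, 128.5, 76.6]
tcp_rot: [3.127, -0.003, 0.328]
ft_force: [5.6, -14.4, -1.1]
opening: 0.162
```

```bash
python3 -m pendant '[[0,-1.2,0,0],[0,-1.8,0,0]]'
```

```text
t: 11.08
eef_pos: [540.1, 128.7, 76.6]
tcp_rot: [3.125, -0.003, 0.328]
ft_force: [5.9, -15.8, -0.0]
opening: 0.161
```

```bash
python3 -m pendant '[[0,-1.2,0,0],[0,-1.8,0,0]]'
```

```text
t: 11.32
eef_pos: [540.0, 128.9, 76.6]
tcp_rot: [3.123, -0.003, 0.328]
ft_force: [6.4, -15.4, -0.7]
opening: 0.158
```

```bash
python3 -m pendant '[[0,0,0,0],[0,0,0,0],[0,0,0,0],[0,0,0,0]]' 0.75
python3 - <<'E'
from h import *
p=vision.read_camera('wrist');save(p,'w8');s=env.state();f=s['ft_force'];print(f,s['opening'],s['eef_pos'])
E
```

```text
t: 11.82
eef_pos: [539.8, 129.1, 76.5]
tcp_rot: [3.123, -0.002, 0.329]
ft_force: [0.6, -0.6, -0.4]
opening: 0.25
[ 0.24393861  0.33488631 -0.09123386] 0.24990359455320324 [539.88943036 129.03147347  76.54676319]
```

View pics/w8.png

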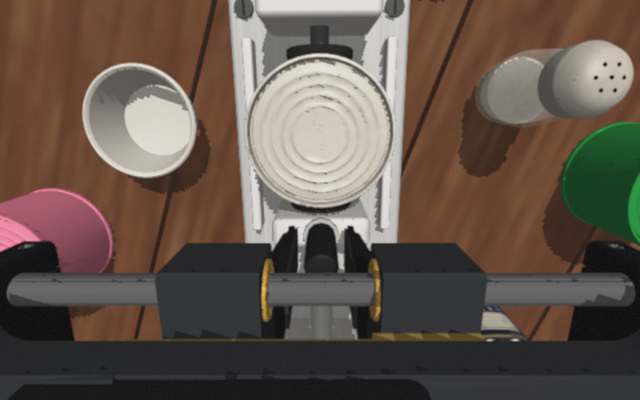

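```bash
python3 -m pendant '[[0,0,-50,0],[0,0,-100,0],[0,0,-150,0],[0,50,-170,0],[0,100,-170,0],[0,150,-170,0],[0,196,-170,0],[0,196,-170,0]]'
python3 - <<'E'
from h import *
s=env.state();p=vision.read_camera('wrist');save(p,'w9');print(s['eef_pos'],s['tcp_rot'])
for q in ['lever','lever_grip','lever_hinge']:
  for d in vision.find_in(p,q)[:2]:
    T=np.array(p['tool_from_camera']);R=Ro.from_euler('xyz',s['tcp_rot']).as_matrix()
    X=R@(T[:3,:3]@d['at']+T[:3,3])+s['eef_pos'];e=X[:2]-[538.7,132.9];print(q,X.round(1),e@[-.326,.945],e@[-.945,-.326],d['confidence'])
E
```

```text
t: 12.88
eef_pos: [602.1, -56.0, 249.8]
tcp_rot: [3.123, -0.002, 0.325]
ft_force: [-1.3, 0.3, -0.5]
opening: 0.247
[602.12368852 -56.0261933  249.7861872 ] [ 3.12269611e+00 -2.07311753e-03  3.25346084e-01]
lever [577.4   9.1 118.7] -129.55768202184072 3.8101993749143404 0.62
lever_grip [578.3  10.  118.6] -129.08433114539156 2.6070636900152735 0.63
lever_hinge [565.   57.3  11.6] -80.00374914879738 -0.1958835841663067 0.74
```

View pics/w9.png

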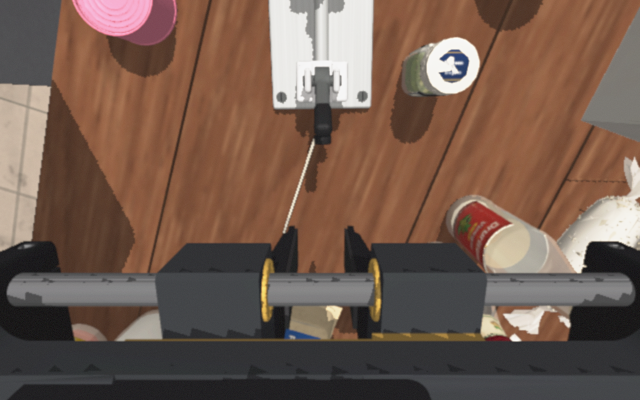

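```bash
python3 - <<'E'
from h import *
s=env.state();p=vision.read_camera('wrist')
cv2.imwrite('pics/wz2.png',cv2.resize(p['pixels'][20:170,250:400,::-1],None,fx=4,fy=4,interpolation=cv2.INTER_CUBIC))
T=np.array(p['tool_from_camera']);R=Ro.from_euler('xyz',s['tcp_rot']).as_matrix();K=np.array(p['intrinsics'])
ex=np.array([-.326,.945,0]);ey=np.array([-.945,-.326,0]);O=np.array([538.7,132.9,0])
def pr(h):
    X=O+ex*h[0]+ey*h[1]+np.array([0,0,h[2]]); c=T[:3,:3].T@(R.T@(X-s['eef_pos'])-T[:3,3]);u=K@c;return (u[:2]/u[2]).round(1)
print('corners',pr([-135,55,12]),pr([-135,-55,12]),'cheek back',pr([-128,0,60]))
for th in (0,.05,.1,.15):
    a=th-np.pi/6
    f=lambda r,o=0:pr([-109+r*np.sin(a)+o*np.cos(a),0,78+r*np.cos(a)-o*np.sin(a)])
    print(th,'tip front/back edges',f(82,6),f(82,-6))
t=vision.read_camera('top')
for uv in [(335,100),(358,107)]: print(unproj(t,uv,200))
E
```

```text
corners [272.7 112. ] [370.4 111.7] cheek back [321.7 105.9]
0 tip front/back edges [322.4 130.6] [322.3 143.6]
0.05 tip front/back edges [322.4 125.7] [322.3 139.4]
0.1 tip front/back edges [322.4 120.5] [322.3 134.9]
0.15 tip front/back edges [322.4 115.1] [322.4 130.2]
[803.9996269  -59.89960489 200.        ]
[ 784.18268968 -122.4603597   200.        ]
```

View pics/wz2.png

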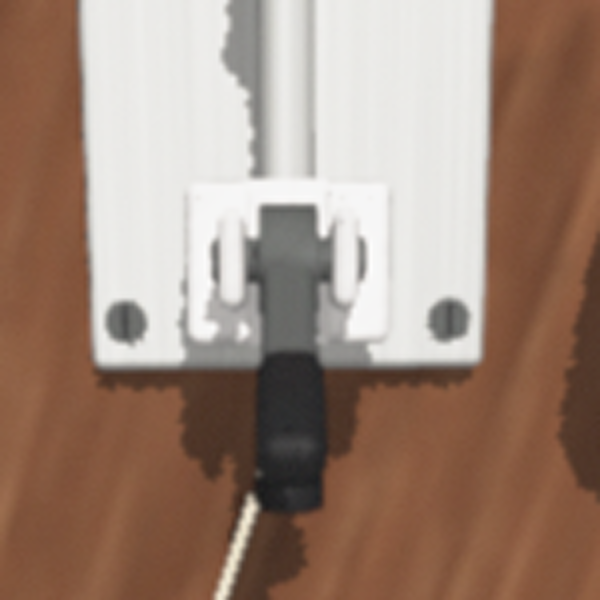

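```bash
python3 - <<'E'
from h import *
s=env.state();R=Ro.from_euler('xyz',s['tcp_rot']).as_matrix()
print(R.T@(np.array([583.4,3.4,111.5])-s['eef_pos']))
ex=np.array([-.326,.945,0])
for th in np.arange(0.02,2.2,.13):
    a=th-np.pi/6; a0=.02-np.pi/6
    d=60*(np.sin(a)-np.sin(a0))*ex+np.array([0,0,60*(np.cos(a)-np.cos(a0))]); print(round(th,2),(R.T@d).round(1))
E
```

```text
[  0.6663798  -61.20352267 137.72301952]
0.02 [0. 0. 0.]
0.15 [-0.  -7.  -3.4]
0.28 [ -0.  -14.4  -5.9]
0.41 [ -0.  -22.   -7.5]
0.54 [ -0.  -29.8  -8. ]
0.67 [ -0.1 -37.6  -7.5]
0.8 [ -0.1 -45.2  -6. ]
0.93 [ -0.1 -52.6  -3.5]
1.06 [ -0.1 -59.6  -0.1]
1.19 [ -0.2 -66.1   4.1]
1.32 [ -0.2 -72.    9.2]
1.45 [ -0.2 -77.2  15.1]
1.58 [ -0.2 -81.6  21.5]
1.71 [ -0.3 -85.1  28.5]
1.84 [ -0.3 -87.7  35.8]
1.97 [ -0.3 -89.3  43.4]
2.1 [ -0.3 -89.9  51.2]
```

```bash
python3 -m pendant '[[0.7,-30,10,0],[0.7,-61,20,0],[0.7,-61,60,0],[0.7,-61,100,0],[0.7,-61,130,0],[0.7,-61,138,0],[0.7,-61,138,0],[0.7,-61,138,0]]' 0.65
python3 - <<'E'
from h import *
s=env.state();p=vision.read_camera('wrist');save(p,'w10');p=vision.read_camera('top');save(p,'t10')
p['pixels'];cv2.imwrite('pics/t10z.png',cv2.resize(p['pixels'][160:250,205:365,::-1],None,fx=5,fy=5,interpolation=cv2.INTER_CUBIC))
E
```

```text
t: 14.18
eef_pos: [584.1, 3.3, 112.5]
tcp_rot: [3.122, -0.004, 0.33]
ft_force: [0.6, -0.4, -0.1]
opening: 0.346
```

View pics/w10.png

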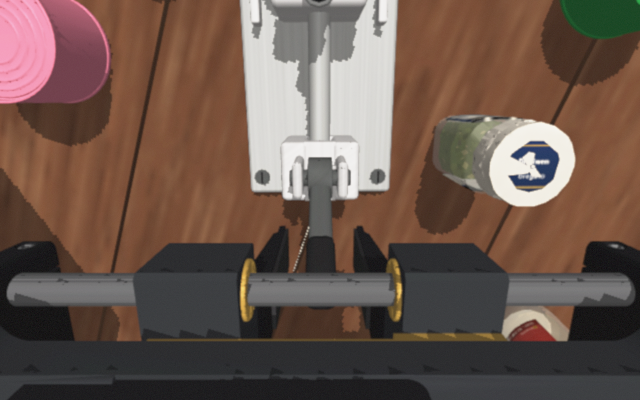

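View pics/t10z.png

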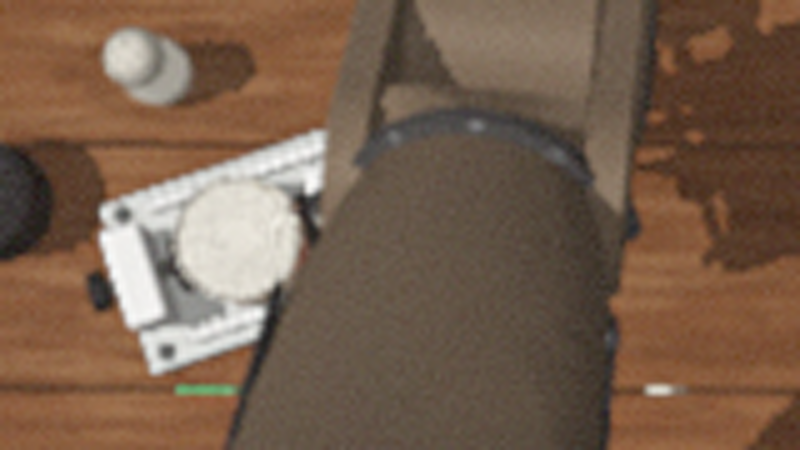

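```bash
python3 -m pendant '[[0,0,0,0],[0,0,0,0],[0,0,0,0],[0,0,0,0],[0,0,0,0]]' 1.0
```

```text
t: 14.9
eef_pos: [584.0, 3.2, 112.6]
tcp_rot: [3.122, -0.004, 0.33]
ft_force: [-1.8, -1.2, 5.4]
opening: 0.14
```

```bash
python3 -m pendant '[[0,-7,-3.4,0],[0,-14.4,-5.9,0],[0,-22,-7.5,0],[0,-29.8,-8,0],[0,-37.6,-7.5,0],[0,-45.2,-6,0],[0,-45.2,-6,0]]'
```

```text
t: 15.78
eef_pos: [569.8, 46.0, 118.2]
tcp_rot: [3.121, -0.006, 0.33]
ft_force: [0.3, 0.2, -0.1]
opening: 0.026
```

```bash
python3 - <<'E'
from h import *
p=vision.read_camera('wrist');save(p,'w11')
p=vision.read_camera('scene');cv2.imwrite('pics/s11.png',cv2.resize(p['pixels'][160:280,225:375,::-1],None,fx=5,fy=5,interpolation=cv2.INTER_CUBIC))
E
```

```text
(no output)
```

View pics/w11.png

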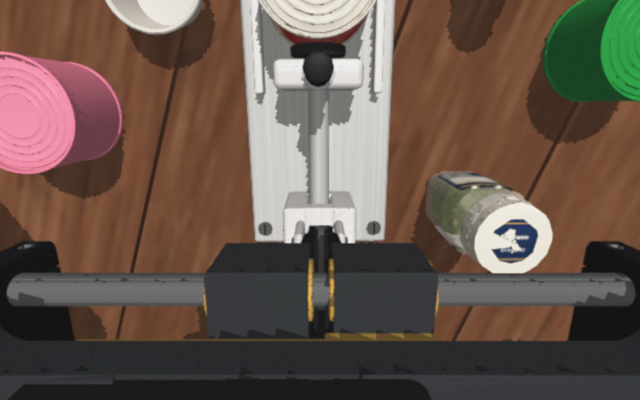

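View pics/s11.png

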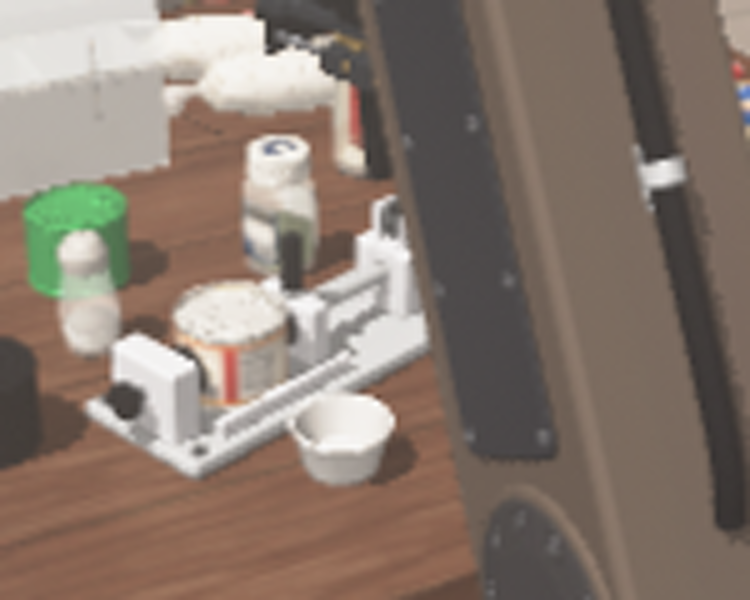

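```bash
python3 -m pendant '[[0,0,-40,0],[0,5,-62,0],[0,50,-62,0],[0,88,-62,0],[0,88,-62,0],[0,88,-30,0],[0,88,-10,0],[0,88,-10,0]]'
python3 - <<'E'
from h import *
s=env.state();R=Ro.from_euler('xyz',s['tcp_rot']).as_matrix();print(s['eef_pos'])
p=vision.read_camera('wrist');save(p,'w12')
ex=np.array([-.326,.945,0]);ey=np.array([-.945,-.326,0]);O=np.array([538.7,132.9,0])+ex*1
d=s['eef_pos']-O;print(d@ex,d@ey)
for th in np.r_[.52:2.15:.13]:
    a=th-np.pi/6
    X=-109+60*np.sin(a)-6*np.cos(a)-10;Z=78+60*np.cos(a)+6*np.sin(a)
    W=O+ex*X+ey*0+[0,0,Z];print(round(th,2),round(X),round(Z),(R.T@(W-s['eef_pos'])).round(1))
E
```

```text
t: 16.88
eef_pos: [596.5, -36.0, 127.8]
tcp_rot: [3.124, -0.001, 0.33]
ft_force: [-0.6, -0.1, 0.2]
opening: 0.004
[596.4863912  -35.98271789 127.80204944]
-179.43183293324023 0.4476263499580213
0.52 -125 138 [  0.4 -54.1 -11.1]
0.65 -117 138 [  0.3 -62.  -11.6]
0.78 -110 138 [  0.3 -69.8 -11. ]
0.91 -102 136 [  0.3 -77.4  -9.4]
1.04 -95 133 [  0.3 -84.8  -6.8]
1.17 -88 130 [  0.3 -91.8  -3.3]
1.3 -81 125 [  0.3 -98.3   1.1]
1.43 -75 120 [   0.2 -104.2    6.3]
1.56 -70 114 [   0.2 -109.3   12.2]
1.69 -66 107 [   0.2 -113.7   18.7]
1.82 -63 100 [   0.2 -117.1   25.7]
1.95 -60 93 [   0.2 -119.6   33.1]
2.08 -59 85 [   0.2 -121.2   40.8]
```

View pics/w12.png

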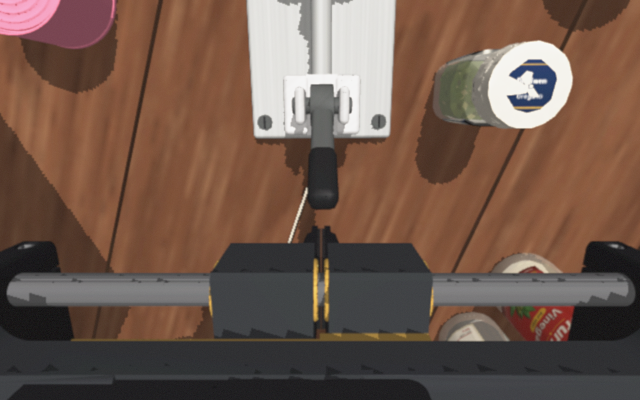

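```bash
python3 -m pendant '[[0.4,-15,-3,0],[0.4,-26,-5,0],[0.4,-36,-8,0],[0.4,-46,-11,0],[0.4,-54,-11,0],[0.4,-62,-11.5,0],[0.4,-70,-11,0],[0.4,-77,-9.5,0]]'
python3 - <<'E'
from h import *
p=vision.read_camera('wrist');save(p,'w13');print(env.state()['ft_force'])
E
```

```text
t: 17.92
eef_pos: [573.0, 37.8, 138.5]
tcp_rot: [3.122, -0.006, 0.331]
ft_force: [2.0, -2.6, 2.9]
opening: 0.008
[ 2.01176953 -0.77315942  2.93091088]
```

View pics/w13.png

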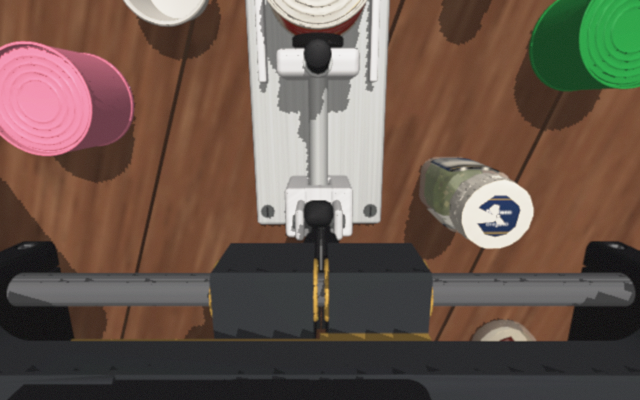

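```bash
python3 -m pendant '[[0,-8,2,0],[0,-15,5.5,0],[0,-22,10,0],[0,-28,15,0],[0,-33,21,0],[0,-33,21,0]]'
python3 - <<'E'
from h import *
p=vision.read_camera('wrist');save(p,'w14');s=env.state();print(s['ft_force'])
d=s['eef_pos']-[538.37,133.85,0];print(d@[-.326,.945,0],d@[-.945,-.326,0],s['eef_pos'])
E
```

```text
t: 18.73
eef_pos: [561.6, 69.6, 115.7]
tcp_rot: [3.123, -0.004, 0.331]
ft_force: [0.0, 0.5, -0.9]
opening: 0.008
[-0.42985397 -0.22722792  0.37897082]
-68.52850246267121 -1.1574003653139826 [561.820427    69.42284311 116.01969758]
```

View pics/w14.png

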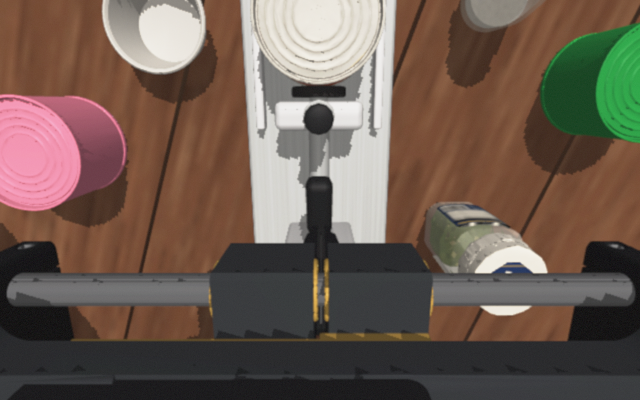

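```bash
python3 -m pendant '[[0,-4,7,0],[0,-7,14,0],[0,-9,21,0],[0,-9,21,0]]'
python3 - <<'E'
from h import *
p=vision.read_camera('wrist');save(p,'w15');s=env.state();print(s['ft_force'])
d=s['eef_pos']-[538.37,133.85,0];print(d@[-.326,.945,0],d@[-.945,-.326,0],s['eef_pos'])
E
```

```text
t: 19.27
eef_pos: [558.8, 77.7, 94.2]
tcp_rot: [3.123, -0.003, 0.331]
ft_force: [0.3, -1.0, 0.3]
opening: 0.008
[ 0.13429504 -0.8494057  -0.06753511]
-59.862956763371756 -1.2130686907707364 [559.04612643  77.63567244  94.56413443]
```

View pics/w15.png

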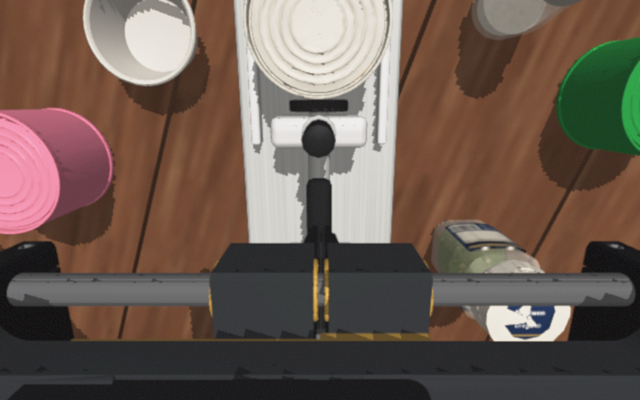

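```bash
python3 -m pendant '[[0,0,-30,0],[0,0,-60,0],[0,0,-60,0]]'
python3 - <<'E'
from h import *
s=env.state();p=vision.read_camera('wrist');save(p,'w16');print(s['eef_pos'],s['tcp_rot'])
cv2.imwrite('pics/w16z.png',cv2.resize(p['pixels'][0:240,230:410,::-1],None,fx=2.5*1.0,fy=2.5,interpolation=cv2.INTER_CUBIC))
E
```

```text
t: 19.7
eef_pos: [559.4, 78.6, 156.7]
tcp_rot: [3.122, -0.007, 0.331]
ft_force: [-0.3, 0.0, -0.4]
opening: 0.009
[559.40774975  78.62617491 156.6542308 ] [ 3.12172674 -0.00745516  0.33136119]
```

View pics/w16z.png

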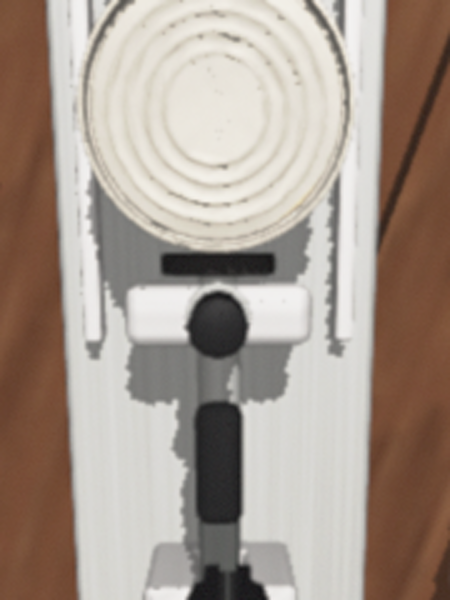

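```bash
python3 -m pendant '[[0,-40,-40,0],[0,-75,-70,0],[0,-75,-70,0]]'
python3 - <<'E'
from h import *
s=env.state();p=vision.read_camera('wrist');save(p,'w17');print(s['eef_pos'],s['tcp_rot'])
cv2.imwrite('pics/w17z.png',cv2.resize(p['pixels'][0:240,230:410,::-1],None,fx=2.5*1.0,fy=2.5,interpolation=cv2.INTER_CUBIC))
T=np.array(p['tool_from_camera']);R=Ro.from_euler('xyz',s['tcp_rot']).as_matrix();K=np.array(p['intrinsics'])
ex=np.array([-.326,.945,0]);ey=np.array([-.945,-.326,0]);O=np.array([538.37,133.85,0])
def pr(h):
    X=O+ex*h[0]+ey*h[1]+np.array([0,0,h[2]]); c=T[:3,:3].T@(R.T@(X-s['eef_pos'])-T[:3,3]);u=K@c;u=u[:2]/u[2];return [(u[0]-230)*2.5,u[1]*2.5]
for x in (50,52,54,56): print('tin ',x,pr([x,0,58]),'rear',pr([x-37.5,0,58]),'front',pr([x+37.5,0,58]))
for x in (84,88,90,92,96): print('pad top',x,pr([x,0,59]))
print('block',pr([106,0,65]))
for j in (60,64,68): print('post',j,pr([-69+j,0,104]),'jawpad',pr([-50+j,0,59]),'platefront',pr([-60+j,0,60]))
for th in (1.7,1.9,2.094): a=th-np.pi/6;print('lev',th,pr([-109+82*np.sin(a)-6*np.cos(a),0,78+82*np.cos(a)+6*np.sin(a)]))
E
```

```text
t: 20.12
eef_pos: [533.4, 152.3, 224.8]
tcp_rot: [3.122, -0.008, 0.334]
ft_force: [-0.5, -1.0, 0.1]
opening: 0.003
[533.40754146 152.25590095 224.78895752] [ 3.12217412 -0.00764306  0.33370462]
tin  50 [np.float64(221.0882210755915), np.float64(365.0211508408617)] rear [np.float64(221.12171377989512), np.float64(460.92455845633754)] front [np.float64(221.05266322280912), np.float64(263.2043725246167)]
tin  52 [np.float64(221.08637843528115), np.float64(359.744912674033)] rear [np.float64(221.1199766841898), np.float64(455.9505379654605)] front [np.float64(221.0507051181041), np.float64(257.59751223762174)]
tin  54 [np.float64(221.08452989783586), np.float64(354.45178858071193)] rear [np.float64(221.11823419107253), np.float64(450.9610624615059)] front [np.float64(221.04874055289756), np.float64(251.9721528733724)]
tin  56 [np.float64(221.08267543490086), np.float64(349.14169736909906)] rear [np.float64(221.11648627534876), np.float64(445.9560598008961)] front [np.float64(221.04676949516318), np.float64(246.32820272778054)]
pad top 84 [np.float64(221.05867994509182), np.float64(273.03
[... 557 characters left out ...]
13776383608183), np.float64(492.9962174718653)]
post 64 [np.float64(221.27601125755746), np.float64(540.2751830626013)] jawpad [np.float64(221.12305603945757), np.float64(457.7688175881941)] platefront [np.float64(221.13434809333356), np.float64(483.1725682487679)]
post 68 [np.float64(221.27261885240728), np.float64(529.2878486071104)] jawpad [np.float64(221.11956675394623), np.float64(447.75572171484964)] platefront [np.float64(221.1309111450332), np.float64(473.28793202517386)]
lev 1.7 [np.float64(221.34073630294523), np.float64(634.8460970161095)]
lev 1.9 [np.float64(221.28185777220693), np.float64(601.8485015510444)]
lev 2.094 [np.float64(221.229184310846), np.float64(579.1554456467904)]
```

View pics/w17z.png

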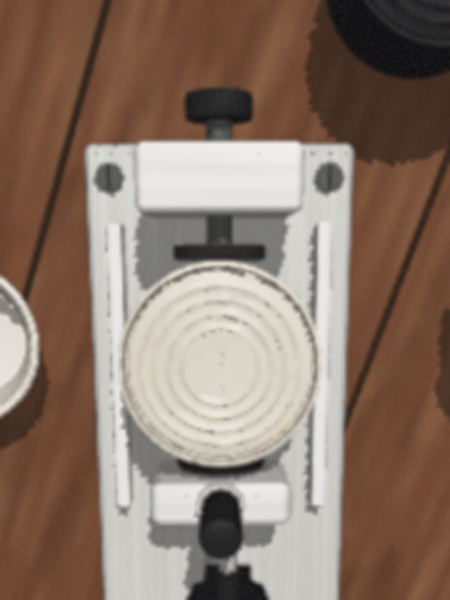

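```bash
python3 - <<'E'
from h import *
p=vision.read_camera('wrist');T=np.array(p['tool_from_camera']);K=np.array(p['intrinsics'])
R=Ro.from_euler('xyz',[3.12172674,-0.00745516,0.33136119]).as_matrix();E=np.array([559.40774975,78.62617491,156.6542308])
ex=np.array([-.326,.945,0]);ey=np.array([-.945,-.326,0]);O=np.array([538.37,133.85,0])
def pr(h):
    X=O+ex*h[0]+ey*h[1]+np.array([0,0,h[2]]); c=T[:3,:3].T@(R.T@(X-E)-T[:3,3]);u=K@c;u=u[:2]/u[2];return np.round([(u[0]-230)*2.5,u[1]*2.5],0)
for th in (1.6,1.7,1.8,1.9,2,2.094):
    a=th-np.pi/6;f=lambda r,o:pr([-109+r*np.sin(a)-o*np.cos(a),0,78+r*np.cos(a)+o*np.sin(a)])
    print(th,f(82,6),f(82,-6))
for j in (62,64,66): print(j,pr([-69+j,0,104]),pr([-50+j,0,59]))
for x in (49,50,51):print(x,pr([x-37.5,0,58]))
q=vision.read_camera('scene');cv2.imwrite('pics/s17.png',cv2.resize(q['pixels'][160:280,225:375,::-1],None,fx=5,fy=5,interpolation=cv2.INTER_CUBIC))
E
```

```text
1.6 [219. 481.] [219. 449.]
1.7 [219. 458.] [219. 431.]
1.8 [219. 439.] [219. 417.]
1.9 [219. 423.] [219. 406.]
2 [219. 411.] [219. 399.]
2.094 [219. 403.] [219. 396.]
62 [219. 336.] [219. 256.]
64 [219. 328.] [219. 249.]
66 [219. 320.] [219. 242.]
49 [219. 258.]
50 [219. 255.]
51 [219. 251.]
```

View pics/s17.png

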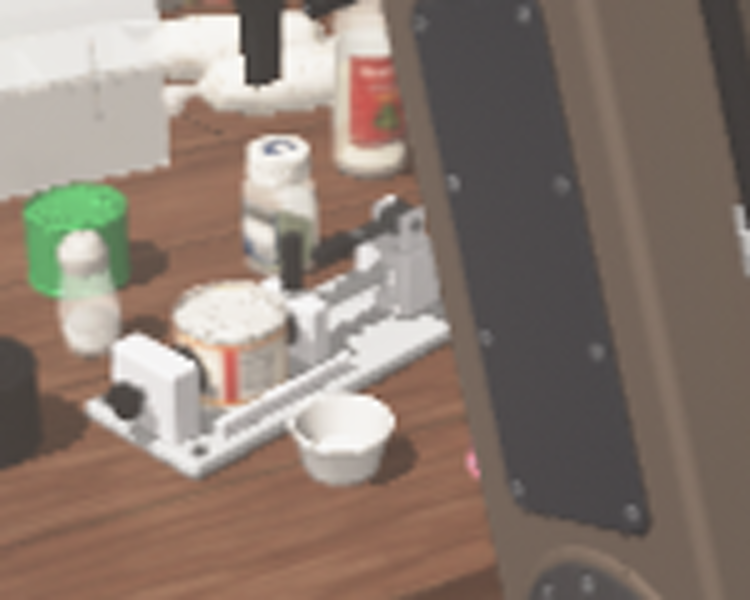

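```bash
python3 - <<'E'
from h import *
s=env.state();print(s['t'],s['ft_force'],s['qvel'].round(3)); print(job.job_done())
E
```

```text
20.275 [ 0.61246487 -0.31525825 -1.09768067] [-0.011  0.008 -0.004  0.     0.003  0.002]
the job is handed in; nothing more can be done
None
```

The tin is clamped against the stop and the lever is flipped fully closed. I handed the job in at about 20.3 s, with the gripper clear of everything.

- **Jaw push:** I pinched the jaw post and pushed it about 55 mm until I felt the stop. The force on the post rose from about 7 N of drag to about 16 N, so roughly 9 N was on the tin when I let go.
- **Lever:** My first try, pinching the lever, slipped at part swing and it swung back open. I then pushed it over from behind with closed fingers, and it snapped closed.

**Last checks:**
- **Lever:** the camera shows it level, matching about 2.09 rad, and the tool felt no force after letting go.
- **Tin:** its centre is at about x = 50 mm in the holder frame, touching the stop pad, and it looks upright.
- **Jaw pad:** the jaw is at about 64 mm, which suggests the pad's spring is compressed by about 1 mm, or several newtons. I inferred this from the images, which are only good to a millimetre or two. I did not measure the pad force after closing the lever.
- **Surroundings:** in the last pictures the pepper, salt shaker and cup looked unmoved. I did not look again at the sugar and chilli jars after the first pictures; the arm only passed above them at the start.

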